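Fix a smear on the spraying stand

ROBOT

A 6-joint arm with a two-finger parallel gripper is mounted at the origin on a cart in front of the work surface, level with it; the furniture and walls round the work are solid. World frame = base frame: x ahead of the robot, y to its left, z up, the work surface at z = 0. Lengths are in m, angles in rad, forces in N, time in s.
With the tool pointing down it reaches from about 0.35 to 0.775 m from the base axis. Payload 5.5 kg.
Tool frame: the origin (TCP) lies on the centre line of the jaws, within the pads' length; the fingertips stand 11 mm ahead of it and the grasp point (between the pads) lies 8 mm behind it; z points along the fingers, y is the line along which they close (so a half turn about z gives the same grasp; the last joint's range is limited). The gripper opens to 85 mm and grips with 20 to 120 N. Pads are 22 mm wide; open, the fingers measure 114 mm over their backs; the gripper's body (76 mm by 85 mm) begins 54 mm behind the grasp point. The pads swing forward as they close: fully open they stand 13 mm farther back than shut.
Start: joints at [1.187, 0.313, 0.046, 1.304, 0, 1.431], TCP at [0.139, 0.558, 0.242] pointing down, gripper open.
Joint ranges: [-2.76, 2.76], [-0.86, 1.69], [-1.03, 1.26], [-2.2, 2.34], [-1.47, 1.5], [-3.14, 3.14]. Speed limits (rad/s): [2.57, 2.57, 3.14, 3.14, 3.14, 3.14].

INTERFACE

Orientations are given as a unit quaternion [w, x, y, z].
In Python, from workcell import get_state, eyes, env gives the robot as it stands.
- The arm moves only by the shell command python3 -m inch 'ROWS' [OPENING] [FORCE]. ROWS is JSON, one flat list of numbers, 4 for each row, row after row: the shift along the tool's x, y, z in cm, then the turn about the tool's z in rad. A call has exactly 5 rows; each row shifts and turns the commanded pose from where the row before left it, along the tool's axes as they then stand; what a row does not reach is not made up. A row lasts 1/12 s, in which the tool goes at most 41.7 mm and 7.16 degrees, less where a joint would pass 70% of its speed; a pose out of reach is approached as far as the arm can. A call is refused whole if a number of a shift passes 4.17 or a number of a turn 0.125, either way. A call with a gripper value outside its range is refused whole. OPENING is the opening, from -1 (shut) to 1 (fully open), set as the call begins (- or left out, the last holds). The fingers move at their own pace and stop on an object; FORCE is the grip in N (left out, the last holds). Time passes only in rows, so rows that do not move let the fingers close, or fill a call up. It gives the time, the measured TCP pose, the force, the opening and the grip force at its end, in the units of the state.
- get_state(): the state, without advancing time (a new reading comes with each control period).
- eyes.read_camera(name): name is "side" or "top" or "wrist"; returns the picture (480x640x3 uint8, red, green, blue); there is no depth.
- eyes.camera_info(name): a dict with "fovy" (degrees; the focal length in pixels is half the picture's height over the tangent of half this angle, whatever the lens; pixels are square), "cx", "cy" (the principal point, pixels), "xyz" and "orientation" of the camera in the world. Camera axes: x right, y down, z forward; pixel columns grow to the right and rows downward; lengths in m; the calibration is good to about 2 mm. A picture is of the moment at which its call begins: read the wrist's pose just before it. camera_info takes no time and is no camera call; for the wrist camera it gives the pose at the moment of the call.
- env.hand_in(): hands the job in; it is judged then, once.
The state is a dict: "clock": time; "joint_pos": joint angles; "qvel": joint speeds; "tau": joint torques, N m; "tcp_pos": TCP position; "orientation": TCP orientation; "wrist_force": force on the tool from outside, world axes, zero at the start; "ft_torque": the same for the moment, N m; "finger_gap": finger opening in m; "grip_force": force on a finger pad.
Only numpy, scipy, OpenCV 4.12 (cv2) and the standard library are available. Lean on these libraries where they do the work, as an engineer would, in place of code of your own. Each camera call takes 0.05 s, during which the arm holds its last target. There are 200 camera calls.

TASK

The smear on the glass slide is ready to be fixed. Bring the slide carriage right up against the lock block, push the thumb wedge in until it jams the carriage's bar fast, and then press the canister's spray cap right down and let it spring back up; never set off the spray before the carriage is home and wedged, and leave the things standing round the stand where they are.

Things in the scene. Friction and masses are not known exactly. Their poses are not given: they have to be found in the camera images.
- spray_stand: Spraying stand fixed on the bench: grey base plate 120 x 334 mm, top at 14 mm. Origin mid-plate at bench height; x across it away from the robot, y along it to the left, z up. On x = 0 stand the small metal spray canister (45 mm wide, paper band, axis at y +125 mm, nozzle towards -y), the aluminium lock block (60 mm in x, 36 mm in y, 58 mm high, centre y -13 mm) and, at -y of it, the carriage.
- carriage_grip (a point): Centre of the black grip bar along the top edge of the carriage's upright slide plate (48 mm wide, 3 mm thick): 52 mm along the stand's x, 13 mm along y, 22 mm high, top 172 mm above the bench. Moves with the carriage. Nothing stands behind it (-y) at its height. Push or pinch it to slide the carriage.
- slide_carriage (a joint): Carriage position, m: 0 = home, rubber bumpers against the lock block; up to 0.060 as it slides along the stand's -y, away from block and canister. About 1.5 N of friction; stays where it is left. A steel bar fixed to it runs along y through the lock block, under the wedge.
- wedge_pad (a point): Centre of the pushing face of the thumb wedge's upright dark steel pad; the face looks along the stand's -x (to the robot). Pad 24 mm wide (y), 40 mm high (27 mm below this point to 13 mm above it), 8 mm thick; it stands 55 mm out of the lock block's near side when drawn out. Moves with the wedge.
- lock_wedge (a joint): Thumb wedge position, m: 0 = drawn out; grows as it is pushed along the stand's +x into the lock block, down a 10 degree ramp over the carriage's bar. About 2.5 N of friction. At about 0.014 its sole meets the bar and bites; it then goes less than 3 mm further. Pushed in with 8 to 20 N it stays jammed by itself and holds the bar fast.
- cap_top (a point): Centre of the top of the white spray cap on the canister: the cap is 26 mm across, 18 mm high, its top 126 mm above the bench at rest. It moves with the cap.
- spray_cap (a joint): How far the spray cap is pressed down, in m: 0 = up, 0.006 = right down on its stop. It is sprung: about 2 N starts it, 6 N takes it right down, and it springs back by itself. A metering valve gives one dose per stroke.
- slide_box: Bystander: closed green slide box, 95 x 100 x 36 mm, origin at the centre of its underside, beyond the stand.
- dropper_bottle: Bystander: small brown dropper bottle, 33 mm across, 102 mm high, origin at the centre of its underside, beyond the stand.
- forceps: Bystander: steel forceps lying on the bench between the stand and the robot, 126 mm long along their y axis, 16 mm wide, 10 mm high, origin at the middle of their underside.

How it is judged:
By the outcome, as a careful person would: the job done as asked, in the order asked, and still so for the second after the job is handed in, with the robot touching nothing.
It also fails if it takes over 53 s, if anything falls off the work surface, if the arm or the gripper's body presses on something with over 40 N, if the wrist force passes 120 N, or if a joint passes its speed limit or range.

## Working session

There is one attempt and no reset: what is moved stays moved. The work goes in short steps, Python scripts to look and compute and a shell command to move; the robot and the scene stay as the last step left them, time stands still between calls to the robot, and variables do not carry over. Pictures are saved under pics/ and viewed, at most 10 in all, crops included, and the job is handed in when it is done.

```bash
ls; mkdir -p pics; python3 - <<'E'
from workcell import get_state, eyes, env
import cv2
s=get_state(); print(s)
for n in("top","side"):
    print(n,eyes.camera_info(n)); cv2.imwrite(f"pics/{n}0.png",eyes.read_camera(n)[:,:,::-1])
E
```

```text
pics
{'clock': 0.0, 'joint_pos': array([1.18740145e+00, 3.14013604e-01, 4.50020905e-02, 1.30358708e+00,
       3.37420079e-05, 1.43120275e+00]), 'qvel': array([ 0.00103052, -0.00148897,  0.00018261, -0.00089932, -0.00124943,
        0.00075879]), 'tau': array([ 6.48233745e-04, -4.80629897e+01,  2.98530114e+01,  1.93299836e-02,
        1.01165966e-06,  4.27676561e-08]), 'tcp_pos': array([0.13861861, 0.55755364, 0.24141078]), 'orientation': array([-2.49262228e-04,  1.21598937e-01,  9.92578907e-01, -8.66137259e-04]), 'wrist_force': array([ 0.43225784, -1.2602855 ,  0.22571564]), 'ft_torque': array([ 0.04003241, -0.02308481, -0.022165  ]), 'grip_force': 0.0, 'finger_gap': 0.08534469226318865}
top {'fovy': 49.28203510739773, 'cx': 328.74530688090067, 'cy': 245.4711068912495, 'xyz': array([ 0.5261741 , -0.14094212,  0.97452947]), 'orientation': array([ 0.02064097, -0.70418121,  0.7082346 , -0.04589689])}
side {'fovy': 43.210865968453234, 'cx': 329.32671508313666, 'cy': 242.5587859168134, 'xyz': array([0.23878241, 0.38649928, 0.65578115]), 'orientation': array([ 0.12092393, -0.26615046,  0.86879209, -0.39967693])}
```

View pics/top0.png

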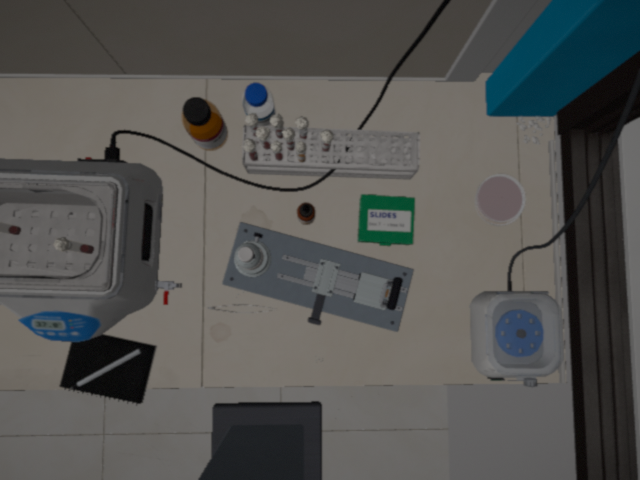

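View pics/side0.png

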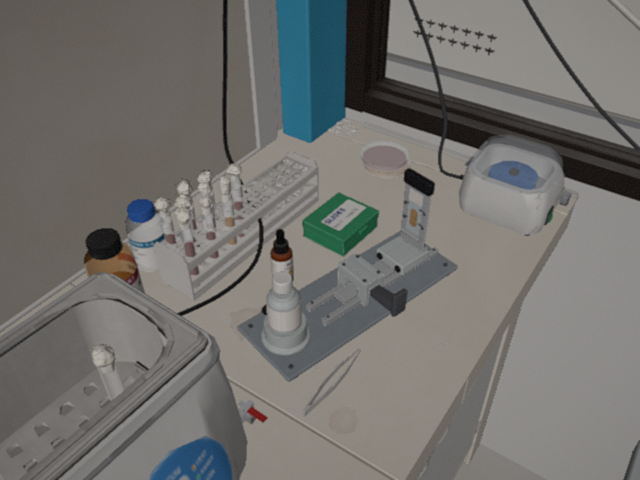

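The top view shows the plate with corners near (240,222), (413,267), (399,330) and (223,283), the cap at (247,255), the wedge pad at (316,318) and the grip bar at (396,293). The side view has the cap at (282,283), the grip bar at (419,182) and the pad at (396,300). Next I measure these points.

```bash
cat > h.py <<'E'
import numpy as np, cv2
from scipy.spatial.transform import Rotation as R
from workcell import get_state, eyes, env
def cam(n): 
    c=eyes.camera_info(n); q=c["orientation"]; return c["xyz"],R.from_quat([*q[1:],q[0]]).as_matrix(),240/np.tan(np.radians(c["fovy"]/2)),c["cx"],c["cy"]
def ray(n,u,v,c=None):
    p,M,f,cx,cy=c or cam(n); d=M@np.array([(u-cx)/f,(v-cy)/f,1]); return p,d/np.linalg.norm(d)
def onz(n,u,v,z):
    p,d=ray(n,u,v); return p+d*(z-p[2])/d[2]
def tri(a,b):
    (p,d),(q,e)=ray(*a),ray(*b); s,t=np.linalg.lstsq(np.c_[d,-e],q-p,rcond=None)[0]
    return (p+s*d+q+t*e)/2, np.linalg.norm(p+s*d-q-t*e)
def proj(n,P):
    p,M,f,cx,cy=cam(n); c=M.T@(np.asarray(P)-p); return c[:2]/c[2]*f+[cx,cy]
E
python3 - <<'E'
from h import *
im=cv2.imread("pics/top0.png"); hsv=cv2.cvtColor(im,cv2.COLOR_BGR2HSV)
print(im[270,280],im[300,370],im[240,215],im[293,396],im[318,316])
b,g,r=[im[:,:,i].astype(int) for i in range(3)]
m=((b-r>4)&(b>60)&(b<160)).astype(np.uint8); m[:210]=0;m[340:]=0;m[:,:215]=0;m[:,425:]=0
m=cv2.morphologyEx(m,cv2.MORPH_OPEN,np.ones((3,3)))
c=max(cv2.findContours(m,0,2)[0],key=cv2.contourArea)
rc=cv2.minAreaRect(cv2.convexHull(c)); print(rc); 
P=np.array([onz("top",*p,.014) for p in cv2.boxPoints(rc)]); print(P, np.linalg.norm(P-np.roll(P,1,0),axis=1))
def dark(n,x0,y0,x1,y1,t=60):
    i=cv2.imread(f"pics/{n}0.png")[y0:y1,x0:x1].max(2)<t
    k,l,s,ce=cv2.connectedComponentsWithStats(i.astype(np.uint8)); j=1+s[1:,4].argmax()
    return ce[j]+[x0,y0],s[j]+[x0,y0,0,0,0]
print(dark("top",375,265,415,325),dark("side",395,160,440,205))
print(dark("top",300,285,335,330,80),dark("side",365,275,415,325,80))
w=cv2.vconcat([cv2.resize(im[210:340,215:425],None,fx=3.5,fy=3.5,interpolation=2)])
cv2.imwrite("pics/c1.png",w)
s=cv2.imread("pics/side0.png"); cv2.imwrite("pics/c2.png",cv2.resize(s[160:390,230:470],None,fx=2.6,fy=2.6,interpolation=2))
E
```

```text
[81 76 72] [110 110 106] [109 115 120] [13 11 11] [38 35 35]
((317.5884704589844, 276.3423156738281), (180.0600128173828, 63.849822998046875), 15.255118370056152)
[[ 0.54817534  0.01861661  0.014     ]
 [ 0.66116667 -0.0108092   0.014     ]
 [ 0.57207506 -0.33081263  0.014     ]
 [ 0.45980218 -0.29740614  0.014     ]] [0.32814661 0.11676009 0.33217392 0.11713749]
(array([393.73121387, 292.9566474 ]), array([383, 277,  20,  33, 346])) (array([418.72687225, 181.92951542]), array([404, 169,  30,  27, 454]))
(array([317.1958457 , 308.59940653]), array([308, 294,  19,  31, 337])) (array([389.95747801, 298.86510264]), array([370, 285,  38,  31, 682]))
```

View pics/c1.png

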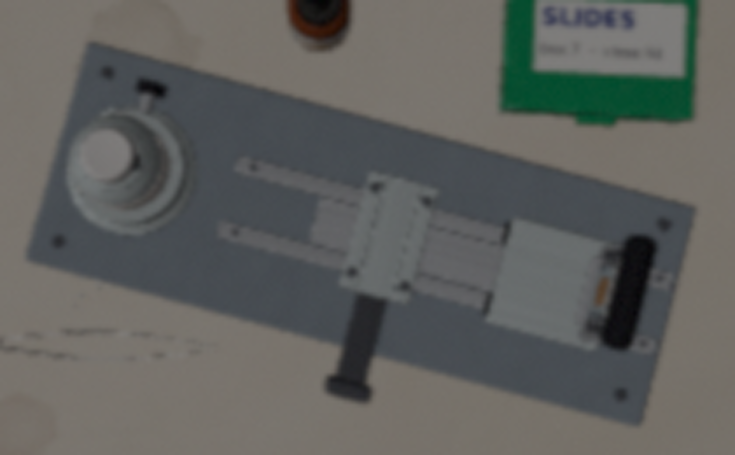

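View pics/c2.png

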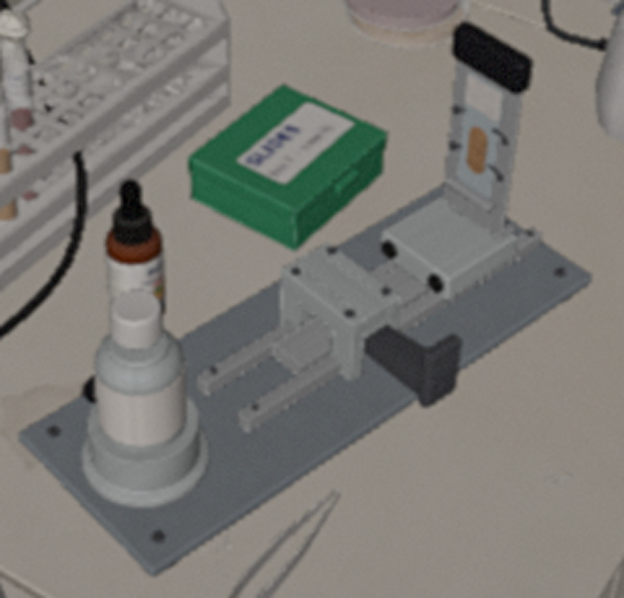

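The crops confirm the geometry: the bar is behind the carriage, the carriage is about 45 mm from the block, and the wedge is drawn out. The cap top is at (245,254) in the top view and (282,278) in the side view.

```bash
python3 - <<'E'
from h import *
C=[(240.7,222),(413.3,269.1),(397.3,331.4),(222.7,284.3)]
P=np.array([onz("top",*p,.014) for p in C]); print(P)
o=P.mean(0); yv=(P[0]-P[1]+P[3]-P[2]); yaw=np.arctan2(-yv[0],yv[1]); o[2]=0; print("o",o,"yaw",np.degrees(yaw),np.linalg.norm(yv)/2)
M=R.from_euler('z',yaw).as_matrix()
L=lambda p:(M.T@(np.asarray(p)-o)).round(4)
g,e=tri(("top",393.7,293),("side",418.7,181.9)); print("grip",g,e,"stand",L(g))
c,e=tri(("top",245,254.3),("side",282.3,278.5)); print("cap",c,e,"stand",L(c)); c2=onz("top",245,254.3,.126); print(c2,L(c2))
# expected cap & pad in pics
for nm,l in dict(cap=(0,.125,.126),pad=(-.085,-.013,.06),blk=(0,-.013,.058)).items():
    w=o+M@np.array(l); print(nm,w,proj("top",w),proj("side",w))
# pad: top edge of the pad face corner, side view: c2 (460,338) & (423,372) ; top c1 (326,380),(371,395)
f=lambda u,v:(u/2.6+230,v/2.6+160)
t=lambda u,v:(u/3.5+215,v/3.5+210)
for a,b in [((332,372),(424,356)),((374,386),(459,338))][:2]:
    w,e=tri(("top",*t(*a)),("side",*f(*b))); print(w,e,L(w))
d,e=tri(("top",*t(322,12)),("side",*f(128,188))); print("dropper",d,e,L(d))
E
```

```text
[[ 0.6608881  -0.01368622  0.014     ]
 [ 0.57231195 -0.33166206  0.014     ]
 [ 0.45875201 -0.29968635  0.014     ]
 [ 0.54663508  0.01793147  0.014     ]]
o [ 0.55964678 -0.15677579  0.        ] yaw -15.516196058416607 0.3298170551382666
grip [ 0.52808309 -0.27072124  0.16275918] 0.0003122545340429713 stand [ 1.000e-04 -1.182e-01  1.628e-01]
cap [ 0.59269274 -0.03570941  0.12586767] 0.0005802633183791659 stand [-0.0005  0.1255  0.1259]
[ 0.59243733 -0.03588579  0.126     ] [-0.0007  0.1253  0.126 ]
cap [ 0.59308563 -0.03633143  0.126     ] [245.2798208  253.89927606] [282.57704064 278.04254345]
pad [ 0.47426698 -0.14656359  0.06      ] [313.50122267 325.05744464] [403.83075015 300.49294768]
blk [ 0.55616914 -0.169302    0.058     ] [326.27246929 277.6117764 ] [361.26277147 268.93567328]
[ 0.48884156 -0.1406758   0.06359489] 0.0015231104613027946 [-0.0725 -0.0034  0.0636]
[ 0.48085298 -0.16181448  0.06390433] 0.003689327966216706 [-0.0746 -0.0259  0.0639]
dropper [ 0.66794565 -0.1332401   0.09851488] 0.010812251757659782 [0.0981 0.0516 0.0985]
```

```bash
python3 -m inch '[-2,-2.3,-0.2,0.027,-2,-2.3,-0.2,0,-2,-2.3,-0.2,0,-2,-2.3,-0.2,0,-2,-2.3,-0.2,0]' -1 30
python3 -m inch '[-2,-2.3,-0.2,0,-2,-2.3,-0.2,0,-2,-2.3,-0.2,0,-2,-2.3,-0.2,0,-2,-2.3,-0.2,0]'
python3 -m inch '[-2,-2.3,-0.2,0,-2,-2.3,-0.2,0,-2,-2.3,-0.2,0,-2,-2.3,-0.2,0,-2,-2.3,-0.2,0]'
cat >> h.py <<'E'
o=np.array([0.55965,-0.15678,0]); yaw=np.radians(-15.516); M=R.from_euler('z',yaw).as_matrix()
def rep():
    s=get_state(); q=s["orientation"]; T=R.from_quat([*q[1:],q[0]]).as_matrix()
    print("t",round(s["clock"],2),"stand mm",(M.T@(s["tcp_pos"]-o)*1000).round(1),"F stand",(M.T@s["wrist_force"]).round(1),"gap",round(s["finger_gap"],4),"yawerr",round(np.arctan2(*(T.T@M[:,1])[[0,1]]),4),"j",s["joint_pos"].round(2))
E
python3 -c "from h import*;rep()"
```

```text
clock: 0.52
tcp_pos: [0.2052, 0.4193, 0.2519]
orientation: [-0.0, 0.135, 0.991, -0.0]
wrist_force: [1.3, -0.7, 1.0]
finger_gap: 0.0257
grip_force: 0.0
clock: 0.93
tcp_pos: [0.2708, 0.2818, 0.2621]
orientation: [-0.0, 0.135, 0.991, -0.0]
wrist_force: [0.4, 0.6, -0.2]
finger_gap: -0.0
grip_force: 0.0
clock: 1.35
tcp_pos: [0.3364, 0.1443, 0.2722]
orientation: [-0.0, 0.135, 0.991, 0.0]
wrist_force: [0.3, 0.3, -0.0]
finger_gap: -0.0001
grip_force: 0.0
t 1.35 stand mm [-295.7  230.4  272.2] F stand [ 0.2  0.3 -0. ] gap -0.0001 yawerr -0.0001 j [ 0.18 -0.1  -0.35  1.32  0.    0.46]
```

```bash
for i in 1; do
python3 -m inch '[-1.97,-2.64,0,0,-1.97,-2.64,0,0,-1.97,-2.64,0,0,-1.97,-2.64,0,0,-1.97,-2.64,0,0]'
python3 -m inch '[-1.97,-2.64,0,0,-1.97,-2.64,0,0,-1.97,-2.64,0,0,-1.97,-2.64,0,0,-1.97,-2.64,0,0]'
python3 -m inch '[-1.97,-2.64,0,0,-1.97,-2.64,0,0,-1.97,-2.64,0,0,-1.97,-2.64,0,0,-1.97,-2.64,0,0]'
python3 -m inch '[0,0,2.1,0,0,0,2.1,0,0,0,2.1,0,0,0,2.1,0,0,0,1,0]'
python3 -m inch '[0,0,1.3,0,0,0,0,0,0,0,0,0,0,0,0,0,0,0,0,0]'
done | grep force; python3 - <<'E'
from h import*
rep(); cv2.imwrite("pics/s1.png",eyes.read_camera("side")[130:330,250:500,::-1].repeat(3,0).repeat(3,1))
E
```

```text
wrist_force: [0.1, 1.1, 1.0]
grip_force: 0.0
wrist_force: [0.9, 0.1, -0.0]
grip_force: 0.0
wrist_force: [0.6, -0.1, 0.9]
grip_force: 0.0
wrist_force: [-0.5, 0.2, -0.1]
grip_force: 0.0
wrist_force: [-0.3, -0.6, -0.2]
grip_force: 0.0
t 3.43 stand mm [ 1.000e-01 -1.645e+02  1.666e+02] F stand [-0.1 -0.7 -0.2] gap -0.0001 yawerr -0.0001 j [-0.68  0.4  -0.02  1.15  0.   -0.41]
```

View pics/s1.png

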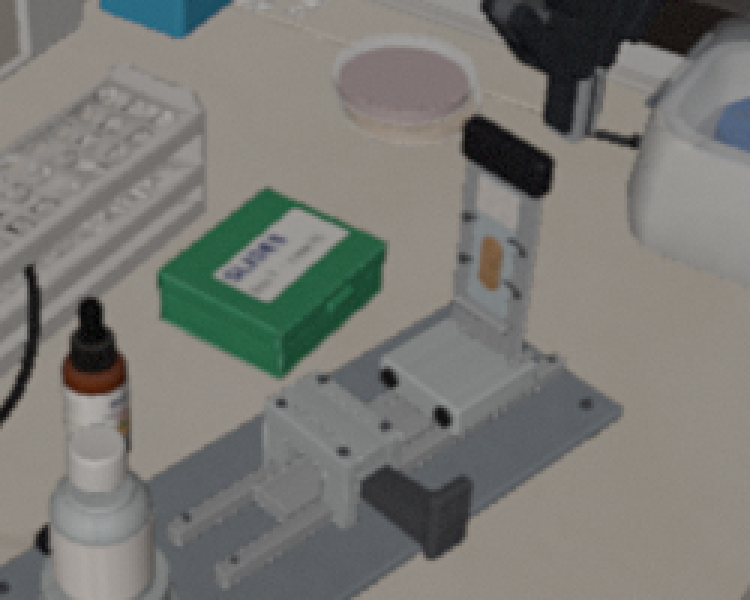

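The closed fingers are just behind the bar, clear of it (crop about (570,110)). I push along +y.

```bash

python3 -m inch '[0,0.5,0.1,0,0,0.5,0.1,0,0,0.5,0,0,0,0.5,0,0,0,0.5,0,0]' >/dev/null; python3 -c "from h import*;rep()"
python3 -m inch '[0,0.4,0,0,0,0.4,0,0,0,0.4,0,0,0,0.4,0,0,0,0.4,0,0]' >/dev/null; python3 -c "from h import*;rep()"
python3 -m inch '[0,0.2,0,0,0,0.2,0,0,0,0.2,0,0,0,0.2,0,0,0,0.2,0,0]' >/dev/null; python3 -c "from h import*;rep()"
```

```text
t 3.9 stand mm [  -0.6 -138.7  163.3] F stand [-1.2 -2.6 -1. ] gap -0.0002 yawerr -0.0003 j [-0.64  0.39 -0.04  1.14 -0.   -0.37]
t 4.32 stand mm [  -0.6 -119.   163.3] F stand [-1.3 -1.8  0.4] gap 0.0001 yawerr 0.0002 j [-0.61  0.38 -0.05  1.14 -0.   -0.34]
t 4.73 stand mm [  -0.6 -109.2  163.3] F stand [-0.5 -1.2  1.3] gap 0.0001 yawerr 0.0002 j [-0.59  0.38 -0.06  1.14  0.   -0.32]
```

```bash

python3 -m inch '[0,0.15,0,0,0,0.15,0,0,0,0.15,0,0,0,0.1,0,0,0,0.1,0,0]' >/dev/null; python3 -c "from h import*;rep()"
python3 -m inch '[0,0.06,0,0,0,0.06,0,0,0,0.06,0,0,0,0.06,0,0,0,0.06,0,0]' >/dev/null; python3 -c "from h import*;rep()"
```

```text
t 5.15 stand mm [  -0.6 -102.6  163.3] F stand [-0.2 -1.2  0.7] gap 0.0001 yawerr -0.0 j [-0.58  0.37 -0.06  1.13  0.   -0.31]
t 5.57 stand mm [  -0.6 -101.1  163.3] F stand [-0.9 -7.7  0.3] gap 0.0 yawerr 0.0009 j [-0.58  0.37 -0.06  1.13 -0.   -0.31]
```

```bash

python3 -m inch '[0,0.05,0,0,0,0.05,0,0,0,0,0,0,0,0,0,0,0,0,0,0]' >/dev/null; python3 - <<'E'
from h import*
rep(); i=cv2.imwrite("pics/s2.png",eyes.read_camera("side")[180:340,320:480,::-1].repeat(3,0).repeat(3,1))
E
```

```text
t 5.98 stand mm [  -0.6 -101.1  163.4] F stand [-2.7 -7.7 -0. ] gap 0.0002 yawerr 0.0018 j [-0.58  0.37 -0.06  1.13 -0.   -0.31]
```

View pics/s2.png

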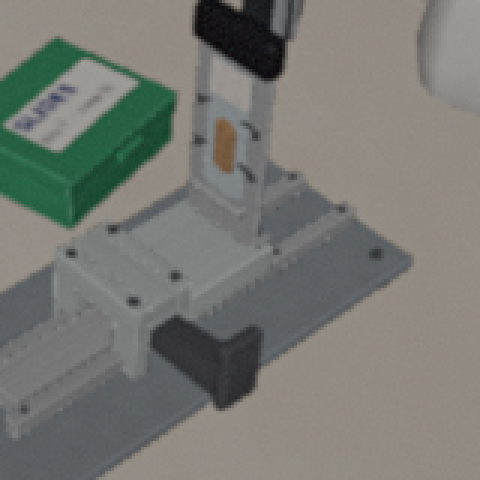

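The carriage bumpers touch the block and the force builds without movement, so it is home. I back off and go to the wedge.

```bash
(
python3 -m inch '[0,-1,0,0,0,-2,0,0,0,0,-2,0,0,0,-2,0,0,0,-2,0]'
python3 -m inch '[2.7,2.4,0,0,2.7,2.4,0,0,2.7,2.4,0,0,2.7,2.4,0,0,2.7,2.4,0,0]'
python3 -m inch '[0,0,3,0,0,0,3,0,0,0,3,0,0,0,3,0,0,0,3,0]' ) >/dev/null; python3 -c "from h import*;rep()"
python3 -m inch '[0,0,1.5,0,0,0,1.2,0,0,0,0,0,0,0,0,0,0,0,0,0]' >/dev/null
python3 - <<'E'
from h import*
rep(); cv2.imwrite("pics/s3.png",eyes.read_camera("side")[180:380,300:500,::-1].repeat(3,0).repeat(3,1))
E
```

```text
t 7.28 stand mm [-135.5   -8.2   72.3] F stand [0.8 0.1 0.3] gap -0.0002 yawerr -0.0007 j [-0.47  0.2  -0.56  0.82  0.   -0.2 ]
t 7.7 stand mm [-134.9   -8.7   47. ] F stand [ 0.3 -0.5 -0. ] gap -0.0003 yawerr -0.0002 j [-0.47  0.23 -0.59  0.75  0.   -0.2 ]
```

View pics/s3.png

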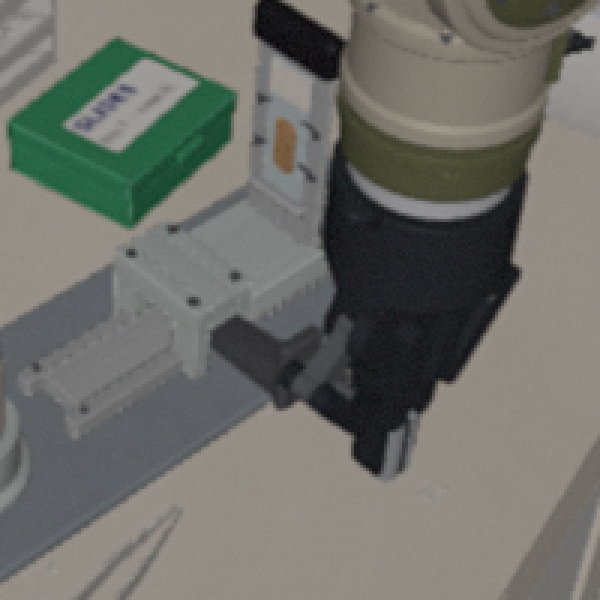

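The shut fingers stand in front of the pad with a gap of about 40 mm. I push along +x, which is tool -x.

```bash

python3 -m inch '[-0.8,-0.05,0,0,-0.8,-0.05,0,0,-0.6,0,0,0,-0.4,0,0,0,-0.4,0,0,0]' >/dev/null; python3 -c "from h import*;rep()"
python3 -m inch '[-0.2,0,0,0,-0.2,0,0,0,-0.2,0,0,0,-0.2,0,0,0,-0.2,0,0,0]' >/dev/null; python3 -c "from h import*;rep()"
python3 -m inch '[-0.15,0,0,0,-0.15,0,0,0,-0.15,0,0,0,-0.15,0,0,0,-0.15,0,0,0]' >/dev/null; python3 -c "from h import*;rep()"
```

```text
t 8.17 stand mm [-104.6   -9.8   46.5] F stand [-0.3  0.7 -0.4] gap 0.0001 yawerr -0.0001 j [-0.46  0.28 -0.52  0.77  0.   -0.19]
t 8.58 stand mm [-95.6  -9.7  46.2] F stand [-0.2  0.2 -0. ] gap -0.0003 yawerr -0.0001 j [-0.46  0.3  -0.5   0.78  0.   -0.19]
t 9.0 stand mm [-89.2  -9.7  45.8] F stand [-2.6 -1.3 -1.9] gap -0.0004 yawerr 0.0001 j [-0.46  0.31 -0.48  0.78 -0.   -0.19]
```

```bash

python3 -m inch '[-0.15,0,0,0,-0.15,0,0,0,-0.15,0,0,0,-0.1,0,0,0,-0.1,0,0,0]' >/dev/null; python3 -c "from h import*;rep()"
python3 -m inch '[-0.06,0,0,0,-0.06,0,0,0,-0.06,0,0,0,-0.06,0,0,0,-0.06,0,0,0]' >/dev/null; python3 -c "from h import*;rep()"
```

```text
t 9.42 stand mm [-81.7  -9.6  46.1] F stand [-2.8 -0.2 -2.1] gap 0.0001 yawerr -0.0001 j [-0.45  0.32 -0.46  0.79  0.   -0.18]
t 9.83 stand mm [-80.5  -9.6  46.1] F stand [-8.9 -0.4  3.3] gap -0.0 yawerr 0.0001 j [-0.45  0.33 -0.46  0.79 -0.   -0.18]
```

```bash

python3 -m inch '[-0.05,0,0,0,-0.05,0,0,0,-0.05,0,0,0,-0.05,0,0,0,0,0,0,0]' >/dev/null; python3 -c "from h import*;rep()"
```

```text
t 10.25 stand mm [-80.1  -9.6  46. ] F stand [-11.6  -0.6   6.8] gap 0.0002 yawerr 0.0002 j [-0.45  0.33 -0.45  0.8  -0.   -0.18]
```

```bash

python3 -m inch '[-0.08,0,0,0,-0.08,0,0,0,-0.08,0,0,0,0,0,0,0,0,0,0,0]' >/dev/null; python3 -c "from h import*;rep()"
```

```text
t 10.67 stand mm [-79.6  -9.6  45.9] F stand [-16.2  -1.6  11.6] gap 0.0002 yawerr 0.0003 j [-0.45  0.33 -0.45  0.8  -0.   -0.18]
```

```bash
(
python3 -m inch '[0.3,0,0,0,0.7,0,0,0,1.5,0,0,0,1,0,-1,0,0,0,-3,0]'
python3 -m inch '[0,0,-3,0,0,0,-3,0,0,0,-3,0,0,0,-1.5,0,0,0,0,0]'
python3 -m inch '[-2.3,2.7,0,0,-2.3,2.7,0,0,-2.3,2.7,0,0,-2.3,2.7,0,0,-2.2,2.65,0,0]' )>/dev/null
python3 -m inch '[0,0,1,0,0,0,1,0,0,0,0.4,0,0,0,0,0,0,0,0,0]' >/dev/null; python3 - <<'E'
from h import*
rep(); a=eyes.read_camera("side")[200:400,230:430,::-1].repeat(3,0).repeat(3,1); cv2.imwrite("pics/s4.png",a)
E
```

```text
t 12.33 stand mm [  3.9 123.8 166.8] F stand [-0.1  0.   0.5] gap -0.0003 yawerr 0.0013 j [-0.2   0.39 -0.03  1.15  0.    0.07]
```

View pics/s4.png

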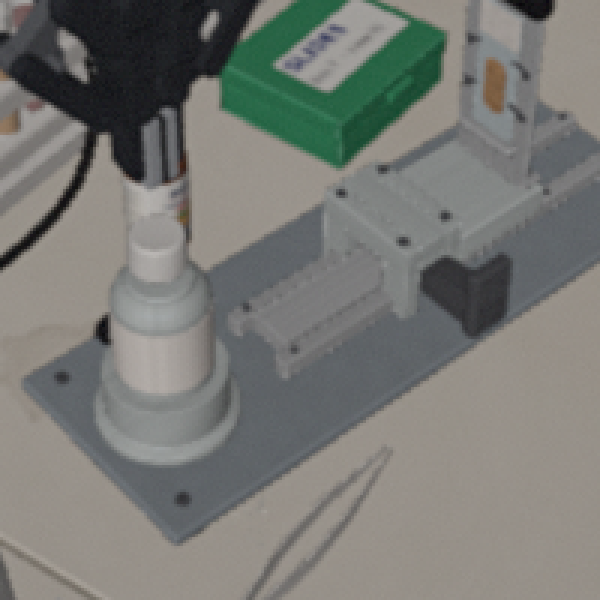

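The wedge stayed in, the carriage is home, and the fingers are above the cap. I correct the centring by about 4 mm and press.

```bash

python3 -m inch '[0.44,0.12,0.5,0,0,0,0.8,0,0,0,0.8,0,0,0,0.3,0,0,0,0,0]' >/dev/null; python3 -c "from h import*;rep()"
python3 -m inch '[0,0,0.15,0,0,0,0.1,0,0,0,0.1,0,0,0,0.1,0,0,0,0.1,0]' >/dev/null; python3 -c "from h import*;rep()"
```

```text
t 12.8 stand mm [ -0.5 125.8 141.9] F stand [-0.8  0.1 -0.1] gap -0.0002 yawerr 0.0001 j [-0.19  0.4  -0.08  1.09  0.    0.08]
t 13.22 stand mm [  0.6 126.  137.9] F stand [ 0.6 -0.1 -0.6] gap 0.0001 yawerr -0.0001 j [-0.19  0.4  -0.09  1.08  0.    0.08]
```

Contact is close. I press through in one stroke.

```bash

python3 -m inch '[0,0,0.15,0,0,0,0.15,0,0,0,0.15,0,0,0,0.15,0,0,0,0.1,0]' >/dev/null; python3 -c "from h import*;rep()"
python3 -m inch '[0,0,0.1,0,0,0,0.1,0,0,0,0.1,0,0,0,0,0,0,0,0,0]' >/dev/null; python3 -c "from h import*;rep()"
```

```text
t 13.63 stand mm [  0.6 126.  131.2] F stand [-1.8 -0.1  6.6] gap -0.0001 yawerr -0.0 j [-0.19  0.4  -0.1   1.07  0.    0.08]
t 14.05 stand mm [  0.7 126.  130.8] F stand [-6.4 -1.4 19.5] gap -0.0 yawerr -0.0002 j [-0.19  0.4  -0.1   1.06 -0.    0.08]
```

The cap is on its stop: 19.5 N with no further travel. I release it, retreat and check.

```bash
(
python3 -m inch '[0,0,-0.4,0,0,0,-0.6,0,0,0,-1,0,0,0,-2,0,0,0,-3,0]'
python3 -m inch '[0,0,-3,0,0,0,-2,0,2,0,0,0,3,0,0,0,3,0,0,0]'
python3 -m inch '[3,0,0,0,3,0,0,0,0,0,0,0,0,0,0,0,0,0,0,0]' )>/dev/null; python3 - <<'E'
from h import*
rep(); a=eyes.read_camera("side")[:,:,::-1]; cv2.imwrite("pics/s5.png",a[150:400,220:470].repeat(2,0).repeat(2,1)); t=eyes.read_camera("top")[:,:,::-1]; cv2.imwrite("pics/t5.png",t)
b=cv2.imread("pics/side0.png"); d=lambda r:np.abs(a[r].astype(int)-b[r]).mean()
print("capdiff",d(np.s_[265:300,268:298]),"green",d(np.s_[195:250,300:380]))
E
```

```text
t 15.3 stand mm [-138.9  126.   248.2] F stand [ 0.1 -0.1  0.3] gap -0.0001 yawerr -0.0 j [-0.17  0.09 -0.22  1.26  0.    0.1 ]
capdiff 8.174285714285714 green 45.849545454545456
```

View pics/s5.png

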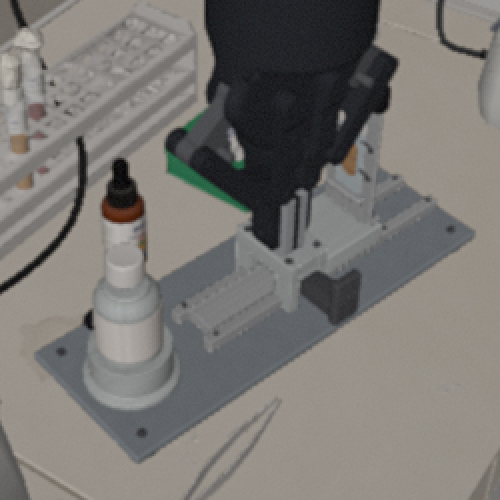

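The cap is up again at crop (125,255), the wedge is in, the carriage is against the block, and the bystanders I can see stand undisturbed. I hand in.

```bash
python3 -c "from workcell import env;print(env.hand_in())"
```

```text
the job is handed in; nothing more can be done
None
```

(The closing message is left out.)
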